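Stand the purple chocolate carton on display

TASK

Three slim chocolate cartons lie flat on low risers on the shop counter. Take the purple one with the gold band and stand it upright on one of its short ends in the middle of the brass plate, facing whichever way you like, and let go of it. Leave the green and the brown carton lying where they are.

Things in the scene. Friction and masses are not known exactly. Their poses are not given: they have to be found in the camera images.
- carton_purple: purple carton, one gold band: rigid box 90 x 60 x 24 mm, 0.08-0.17 kg. Origin at its centre; x along the 90, y the 60, z the 24 mm. Lies flat, centre 37 mm up, on a fixed dark steel riser (60 mm along its x, 36 along its y, 25 high), so each long side overhangs 12 mm. Short ends are the 60 x 24 mm faces; standing on one, x is vertical. Let go leaning under 10 degrees it rocks upright by itself.
- stand: the display stand, fixed to the counter: a dark wooden board 130 x 130 x 8 mm with a square brass plate 100 x 100 x 4 mm centred on it. Origin at the centre of its underside, on the counter; x and y along its sides, z up. The top of the brass plate is 12 mm above the origin.
- carton_green: bystander: lime green carton with three dark bands, same size, origin and axes as the purple one; it lies flat on a dark steel riser like the purple one's (60 x 36 x 25 mm high, fixed), its long sides overhanging 12 mm.
- carton_brown: bystander: dark brown carton with two red bands, same size, origin and axes as the purple one; it lies flat on a dark steel riser like the purple one's (60 x 36 x 25 mm high, fixed), its long sides overhanging 12 mm.
There are look-alikes about, which are no part of the job. Several things look just like the stand: the one meant starts farthest to the robot's right.

How it is judged:
By the outcome, as a careful person would: the job done as asked, in the order asked, and still so for the second after the job is handed in, with the robot touching nothing.
It also fails if it takes over 38 s, if anything falls off the work surface, if the arm or the gripper's body presses on something with over 40 N, if the wrist force passes 120 N, or if a joint passes its speed limit or range.

ROBOT

A 6-joint arm with a two-finger parallel gripper is mounted at the origin on the work surface. World frame = base frame: x ahead of the robot, y to its left, z up, the work surface at z = 0. Lengths are in mm, angles in rad, forces in N, time in s.
With the tool pointing down it reaches from about 350 to 1000 mm from the base axis. Payload 7.1 kg.
Tool frame: the origin (TCP) lies midway between the tips of the shut fingers; the grasp point (between the pads) lies 19 mm behind it; z points along the fingers, y is the line along which they close (so a half turn about z gives the same grasp; the last joint's range is limited). The gripper opens to 85 mm and grips with 20 to 120 N. Pads are 22 mm wide; open, the fingers measure 114 mm over their backs; the gripper's body (76 mm by 85 mm) begins 54 mm behind the grasp point. The pads swing forward as they close: fully open they stand 13 mm farther back than shut.
Start: joints at [-1.221, 0.423, 1.63, -0, 1.089, -0.019], TCP at [225.326, -582.952, 204.319] pointing down, gripper open.
Joint ranges: [-3, 3], [-0.9, 2.11], [0.09, 2.58], [-1.31, 4.45], [0.11, 2.69], [-2.54, 2.54]. Speed limits (rad/s): [2.39, 2.39, 3.01, 3.14, 3.14, 3.14].

INTERFACE

Orientations are given as a rotation vector (axis times angle).
In Python, from rig import * gives the robot as it stands. The module is installed in compiled form; this text tells all that it offers.
- The arm moves only by the shell command python3 -m handwheel 'ROWS' [OPENING]. ROWS is a JSON object of lists of equal length, an entry for each row: "dp": the shift along the tool's x, y, z scaled (see below), a list of three; "rot": the turn, a rotation vector about the tool's x, y, z scaled (see below), a list of three. A call has exactly 10 rows; each row is the pose to reach, as a shift and turn from the pose commanded when the call began, along the tool's axes at that moment; what a row does not reach only later rows make up. The controller multiplies each number of a shift by 0.75 m and each number of a turn by pi/4 rad. A row lasts 1/10 s, in which the tool goes at most 50 mm and 8.59 degrees, less where a joint would pass 70% of its speed; a pose out of reach is approached as far as the arm can. A call with a number of a shift or a turn outside -1 to 1 is refused whole. A call with a gripper value outside its range is refused whole. OPENING is the opening, from -1 (shut) to 1 (fully open), set as the call begins (- or left out, the last holds). The fingers move at their own pace and stop on an object; the grip force is fixed at half the most. Time passes only in rows, so rows that repeat a pose let the fingers close, or fill a call up. It gives the time, the measured TCP pose, the force, the opening and the grip force at its end, in the units of the state.
- sense(): the state, without advancing time (a new reading comes with each control period).
- grab_frame(name): name is "scene" or "side" or "wrist"; returns the picture (420x560x3 uint8, blue, green, red); there is no depth.
- camera_params(name): a dict with "K" (3x3 intrinsics, pixels), "k1" (the pictures are not rectified: a ray, as slopes to the right and down, at radius r is drawn at 1 + k1 r^2 times it, then the intrinsics apply), "R" (3x3) and "t" (3): a world point X has camera coordinates R X + t. Camera axes: x right, y down, z forward; pixel columns grow to the right and rows downward; lengths in mm; the calibration is good to about 2 mm. A picture is of the moment at which its call begins: read the wrist's pose just before it. camera_params takes no time and is no camera call; for the wrist camera it gives the pose at the moment of the call.
- hand_in(): hands the job in; it is judged then, once.
The state is a dict: "time": time; "q": joint angles; "joint_velocities": joint speeds; "joint_efforts": joint torques, N m; "eef_pos": TCP position; "orientation": TCP orientation; "contact_force": force on the tool from outside, world axes, zero at the start; "ft_torque": the same for the moment, N m; "grip_width": finger opening in mm; "finger_force": force on a finger pad.
Only numpy, scipy, OpenCV 4.12 (cv2) and the standard library are available. Lean on these libraries where they do the work, as an engineer would, in place of code of your own. Each camera call takes 0.05 s, during which the arm holds its last target. There are 200 camera calls.

## Working session

There is one attempt and no reset: what is moved stays moved. The work goes in short steps, Python scripts to look and compute and a shell command to move; the robot and the scene stay as the last step left them, time stands still between calls to the robot, and variables do not carry over. Pictures are saved under pics/ and viewed, at most 13 in all, crops included, and the job is handed in when it is done.

```bash
mkdir -p pics
cat > h.py <<'E'
from rig import *
import numpy as np, cv2
from scipy.spatial.transform import Rotation as Rt
def snap(cam,fn):
    p=camera_params(cam); im=grab_frame(cam); cv2.imwrite('pics/'+fn,im); np.savez('pics/'+fn+'.npz',**{k:np.array(p[k]) for k in('K','k1','R','t')}); return im
def ray(fn,uv):
    p=np.load('pics/'+fn+'.npz'); k=float(p['k1'])
    d=(np.linalg.inv(p['K'])@[*uv,1])[:2]; s=d.copy()
    for _ in range(30): s=d/(1+k*(s@s))
    R=p['R']; return -R.T@p['t'], R.T@[*s,1]
def at(fn,uv,z):
    o,d=ray(fn,uv); return o+d*(z-o[2])/d[2]
def proj(fn,X):
    p=np.load('pics/'+fn+'.npz'); c=p['R']@np.array(X,float)+p['t']; s=c[:2]/c[2]; s=s*(1+float(p['k1'])*(s@s)); return (p['K']@[*s,1])[:2]
E
python3 - <<'E'
from h import *
a=snap('scene','a.png');b=snap('side','b.png')
print(sense())
for f in('a.png','b.png'): print(np.load('pics/'+f+'.npz')['K'].round(0).tolist(), ray(f,(280,210)))
E
```

```text
{'time': 0.1, 'q': array([-1.22097980e+00,  4.23784322e-01,  1.63064611e+00,  5.08141316e-06,
        1.08860266e+00, -1.89666740e-02]), 'joint_velocities': array([-0.00083375, -0.00125581, -0.0017628 ,  0.00119269,  0.00032437,
       -0.00055946]), 'joint_efforts': array([-8.72132550e-04, -5.58427155e+01, -2.82444638e+01,  1.74695765e-05,
        3.02205022e-03,  1.26288322e-05]), 'eef_pos': array([ 225.15491454, -582.44016068,  203.59824781]), 'orientation': array([-3.08693956e+00, -5.75741966e-01,  3.65452317e-04]), 'contact_force': array([ 0.17150859, -0.00851134,  0.29539822]), 'ft_torque': array([ 0.01263562,  0.04503199, -0.01921827]), 'finger_force': 0.0, 'grip_width': 85.44375194983397}
[[470.0, 0.0, 284.0], [0.0, 470.0, 212.0], [0.0, 0.0, 1.0]] (array([1007.74175647, -275.99485125,  778.1247346 ]), array([-0.60145301,  0.27129183, -0.75151113]))
[[394.0, 0.0, 278.0], [0.0, 394.0, 206.0], [0.0, 0.0, 1.0]] (array([132.93175515, 630.97268824, 517.90442039]), array([ 0.3624581 , -0.73930127, -0.56762643]))
```

View pics/a.png

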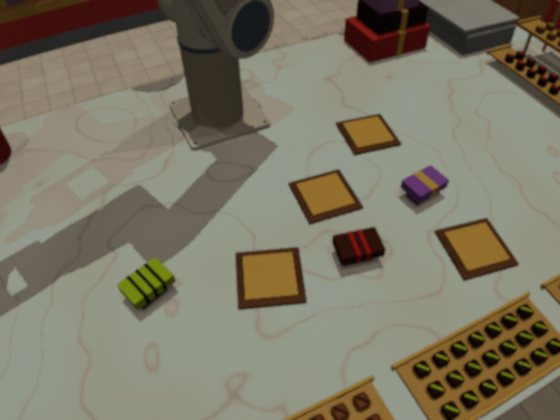

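View pics/b.png

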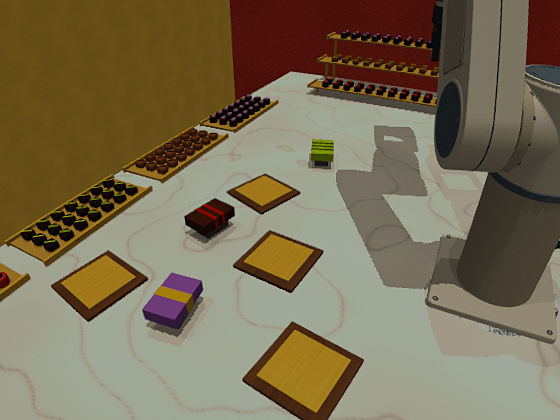

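The scene picture shows four brass-plate stands at about (368,132), (325,195), (270,276) and (476,247). The purple carton is at (425,184), brown at (358,246) and green at (146,283). The side view agrees. Next I'll compute positions and enlarge.

Run:
```python
from h import *
for n,u in dict(s1=(368,132),s2=(325,195),s3=(270,276),s4=(476,247)).items(): print(n,at('a.png',u,12).round(0))
for n,u in dict(p=(425,181),br=(358,242),g=(146,278)).items(): print(n,at('a.png',u,49).round(0))
for n,u in dict(s1=(303,368),s2=(279,259),s3=(264,191),s4=(100,283)).items(): print('side',n,at('b.png',u,12).round(0))
a=cv2.imread('pics/a.png');b=cv2.imread('pics/b.png')
c1=cv2.resize(a[150:220,390:460],(400,400),interpolation=2); c2=cv2.resize(a[235:315,225:315],(400,400),interpolation=2)
c3=cv2.resize(b[265:345,135:215],(400,400),interpolation=2)
cv2.imwrite('pics/c.png',np.hstack([c1,c3]))
```

```text
s1 [255. 315.  12.]
s2 [399. 110.  12.]
s3 [539. -90.  12.]
s4 [665. 319.  12.]
p [489. 309.  49.]
br [566.  88.  49.]
g [ 466. -308.   49.]
side s1 [249. 319.  12.]
side s2 [385. 122.  12.]
side s3 [527. -84.  12.]
side s4 [648. 328.  12.]
```

View pics/c.png

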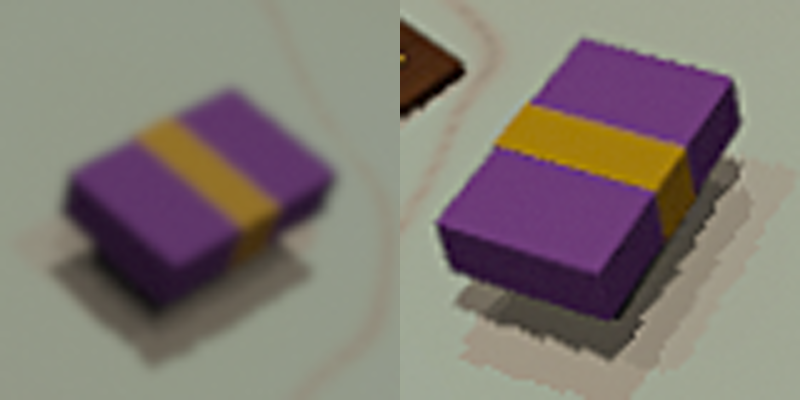

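Run:
```python
from h import *
A=[(390+x/5.714,150+y/5.714) for x,y in[(232,88),(333,178),(173,265),(70,178)]]
B=[(135+x/5,265+y/5) for x,y in[(185,38),(335,80),(202,275),(38,228)]]
for f,P in(('a.png',A),('b.png',B)):
    X=np.array([at(f,u,49) for u in P]);print(X.round(0)[:,:2].tolist(),X.mean(0).round(0),[round(np.linalg.norm(X[i]-X[i-1])) for i in range(4)])
```

```text
[[454.0, 352.0], [512.0, 356.0], [522.0, 272.0], [467.0, 263.0]] [489. 311.  49.] [89, 58, 85, 55]
[[516.0, 272.0], [457.0, 266.0], [445.0, 353.0], [503.0, 362.0]] [480. 313.  49.] [90, 59, 88, 58]
```

```bash
python3 -m handwheel '{"dp":[[0.04,-0.045,0],[0.09,-0.1,0],[0.14,-0.15,0],[0.19,-0.2,0],[0.24,-0.26,0],[0.29,-0.31,0],[0.34,-0.36,0],[0.39,-0.41,0],[0.43,-0.46,0],[0.46,-0.49,0]],"rot":[[0,0,-0.1],[0,0,-0.2],[0,0,-0.3],[0,0,-0.4],[0,0,-0.5],[0,0,-0.6],[0,0,-0.7],[0,0,-0.8],[0,0,-0.9],[0,0,-1]]}' 1
python3 - <<'E'
from h import *
s=sense();snap('wrist','w1.png');print(s['q'],s['eef_pos'],s['orientation'])
print(Rt.from_rotvec(s['orientation']).as_matrix().round(3).tolist())
E
```

```text
time: 1.1
eef_pos: [411.3, -122.2, 204.3]
orientation: [-2.63, -1.718, 0.0]
contact_force: [0.2, -0.3, 1.2]
grip_width: 85.5
finger_force: 0.0
[-3.16553562e-01  1.30172560e-01  2.04250390e+00 -5.51183891e-05
  9.68979507e-01  9.70021207e-02] [ 411.27261855 -122.21359479  204.30768592] [-2.63015338e+00 -1.71807034e+00  1.17882968e-04]
[[0.402, 0.916, -0.0], [0.916, -0.402, -0.0], [-0.0, -0.0, -1.0]]
```

View pics/w1.png

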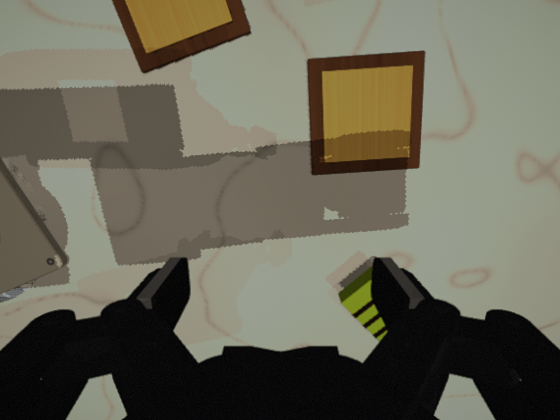

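```bash
python3 -m handwheel '{"dp":[[0.055,-0.013,0],[0.11,-0.026,0],[0.17,-0.04,0],[0.23,-0.055,0],[0.29,-0.07,0],[0.35,-0.085,0],[0.41,-0.1,0],[0.46,-0.11,0],[0.46,-0.11,0],[0.46,-0.11,0]],"rot":[[0,0,-0.1],[0,0,-0.2],[0,0,-0.3],[0,0,-0.4],[0,0,-0.5],[0,0,-0.6],[0,0,-0.7],[0,0,-0.7],[0,0,-0.7],[0,0,-0.7]]}'
python3 - <<'E'
from h import *
X=np.array([at('w1.png',u,12) for u in[(321,71),(412,66),(409,161),(320,163)]]);print(X.round(0)[:,:2].tolist(),X.mean(0).round(0),[round(np.linalg.norm(X[i]-X[i-1])) for i in range(4)])
s=sense();snap('wrist','w2.png');print(s['q'],s['eef_pos'],s['orientation'])
print(Rt.from_rotvec(s['orientation']).as_matrix().round(3).tolist())
E
```

```text
time: 2.15
eef_pos: [474.9, 225.0, 203.7]
orientation: [-2.066, -2.366, 0.002]
contact_force: [0.2, 0.2, 0.5]
grip_width: 85.5
finger_force: 0.0
[[501.0, -26.0], [594.0, -61.0], [560.0, -159.0], [463.0, -119.0]] [530. -91.  12.] [100, 99, 104, 105]
[ 4.20015095e-01  2.78978841e-01  1.84847818e+00 -2.61054322e-04
  1.01554846e+00  2.85157673e-01] [474.85985932 225.02105784 203.73105289] [-2.06629702e+00 -2.36591590e+00  2.16043772e-03]
[[-0.135, 0.991, -0.001], [0.991, 0.135, -0.001], [-0.001, -0.001, -1.0]]
```

View pics/w2.png

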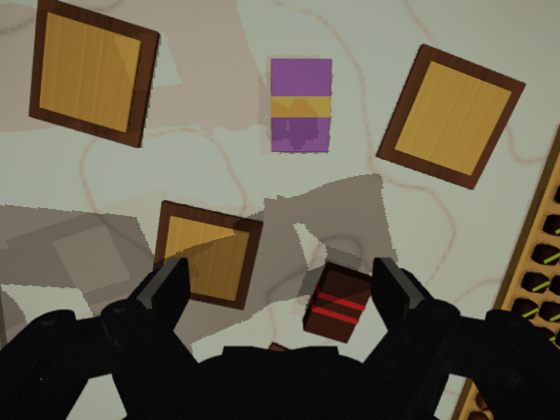

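The wrist view shows the purple carton at corners (271,59), (331,59), (329,153), (271,151). The target stand is at (530,-91). Now I'll refine the carton pose and fit a simple arm model to plan tilts.

Run:
```python
from h import *
from scipy.optimize import least_squares
X=np.array([at('w2.png',u,49) for u in[(271,59),(331,59),(329,153),(271,151)]]);print(X.round(0)[:,:2].tolist(),X.mean(0).round(1),[round(np.linalg.norm(X[i]-X[i-1])) for i in range(4)])
d=X[0]+X[1]-X[2]-X[3];print('yaw',np.degrees(np.arctan2(d[1],d[0])))
Q=np.array([[.423784,1.630646],[.1301726,2.0425039],[.2789788,1.8484782]]);P=np.array([[225.155,-582.44,203.6],[411.27,-122.21,204.3],[474.86,225.02,203.73]])
r=np.sqrt((P[:,:2]**2).sum(1)-11.9**2)
def f(x):
    a,L1,L2,h,ph=x; s=Q.sum(1)+ph
    return np.r_[a+L1*np.sin(Q[:,0])+L2*np.sin(s)-r, h+L1*np.cos(Q[:,0])+L2*np.cos(s)-P[:,2]]
for x0 in([0,400,400,100,0],[50,450,450,0,.1]):
    o=least_squares(f,x0,x_scale=[100,100,100,100,.1]);print(o.x.round(2),o.cost)
```

```text
[[448.0, 352.0], [505.0, 360.0], [519.0, 271.0], [459.0, 264.0]] [482.8 311.7  49. ] [88, 58, 90, 61]
yaw 98.06391192081321
[6.1600e+00 5.5628e+02 4.9575e+02 3.3300e+00 1.8000e-01] 0.00023232239379436049
[6.1600e+00 5.5628e+02 4.9575e+02 3.3300e+00 1.8000e-01] 0.00023232239399299652
```

```bash
python3 -m handwheel '{"dp":[[0.05,0.007,0],[0.1,0.014,0],[0.15,0.02,0],[0.183,0.026,0.02],[0.183,0.026,0.06],[0.183,0.026,0.1],[0.183,0.026,0.13],[0.183,0.026,0.152],[0.183,0.026,0.152],[0.183,0.026,0.152]],"rot":[[0,-0.17,0],[0,-0.34,0],[0,-0.5,0],[0,-0.67,0],[0,-0.83,0],[0,-1,0],[0,-1,0],[0,-1,0],[0,-1,0],[0,-1,0]]}'
python3 - <<'E'
from h import *
s=sense();print(s['q'].round(3),s['eef_pos'].round(1))
R=Rt.from_rotvec(s['orientation']).as_matrix();print(R.round(3).tolist())
u=np.array([np.cos(np.radians(98)),np.sin(np.radians(98)),0]);C=np.array([483,312,37.])
print('dp tool to grasp mm',R.T@(C+26*R[:,2]-s['eef_pos']))
E
```

```text
time: 3.2
eef_pos: [477.7, 362.6, 92.4]
orientation: [1.629, 1.856, -0.67]
contact_force: [0.8, -0.5, 0.5]
grip_width: 85.2
finger_force: 0.0
[ 0.908  0.831  1.427 -0.529  1.503  0.986] [477.7 362.6  92.4]
[[-0.091, 0.991, 0.093], [0.703, 0.131, -0.699], [-0.705, 0.002, -0.709]]
dp tool to grasp mm [  3.00145814  -1.50730733 101.12268123]
```

```bash
python3 -m handwheel '{"dp":[[0.004,-0.002,0.02],[0.004,-0.002,0.04],[0.004,-0.002,0.06],[0.004,-0.002,0.08],[0.004,-0.002,0.095],[0.004,-0.002,0.11],[0.004,-0.002,0.12],[0.004,-0.002,0.13],[0.004,-0.002,0.135],[0.004,-0.002,0.135]],"rot":[[0,0,0],[0,0,0],[0,0,0],[0,0,0],[0,0,0],[0,0,0],[0,0,0],[0,0,0],[0,0,0],[0,0,0]]}'
python3 - <<'E'
from h import *
s=sense();snap('side','b2.png');im=snap('wrist','w3.png')
b=cv2.imread('pics/b2.png');cv2.imwrite('pics/d.png',np.hstack([cv2.resize(b[200:380,80:280],(400,360)),cv2.resize(im,(400,360))]))
E
```

```text
time: 4.2
eef_pos: [484.2, 293.9, 16.3]
orientation: [1.625, 1.857, -0.674]
contact_force: [0.3, 0.1, -0.1]
grip_width: 85.4
finger_force: 0.0
```

View pics/d.png

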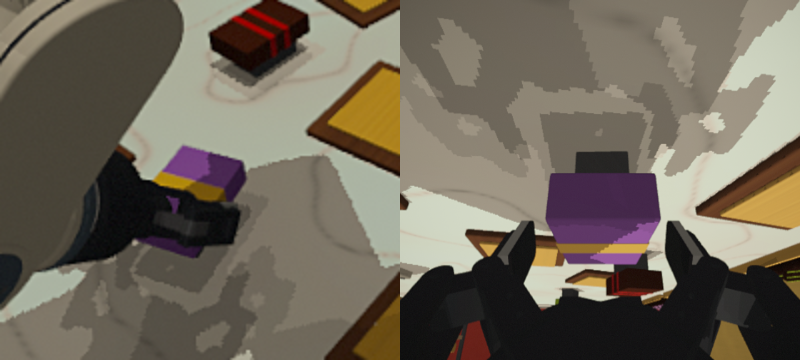

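The fingers straddle the purple carton at mid-length, with clearance on both sides. Close.

```bash
python3 -m handwheel '{"dp":[[0,0,0],[0,0,0],[0,0,0],[0,0,0],[0,0,0],[0,0,0],[0,0,0],[0,0,0],[0,0,0],[0,0,0]],"rot":[[0,0,0],[0,0,0],[0,0,0],[0,0,0],[0,0,0],[0,0,0],[0,0,0],[0,0,0],[0,0,0],[0,0,0]]}' -1
python3 - <<'E'
from h import *
s=sense();im=snap('wrist','w4.png');R=Rt.from_rotvec(s['orientation']).as_matrix();print('up in tool',R.T@[0,0,100]/750)
E
```

```text
time: 5.3
eef_pos: [484.6, 295.0, 17.2]
orientation: [1.625, 1.857, -0.671]
contact_force: [-1.4, 3.5, 5.7]
grip_width: 58.5
finger_force: 64.9
up in tool [-0.09420447  0.00015029 -0.09435715]
```

```bash
python3 -m handwheel '{"dp":[[-0.015,0,-0.015],[-0.04,0,-0.04],[-0.07,0,-0.07],[-0.1,0,-0.1],[-0.13,0,-0.13],[-0.14,0,-0.14],[-0.14,0,-0.14],[-0.14,0,-0.14],[-0.14,0,-0.14],[-0.14,0,-0.14]],"rot":[[0,0,0],[0,0,0],[0,0.1,0],[0,0.25,0],[0,0.4,0],[0,0.55,0],[0,0.7,0],[0,0.85,0],[0,1,0],[0,1,0]]}'
python3 - <<'E'
from h import *
s=sense();print(s['q'].round(3),s['eef_pos'].round(1))
R=Rt.from_rotvec(s['orientation']).as_matrix();print(R.round(3).tolist())
print((R.T@(np.array([530,-140,190])-s['eef_pos'])/750).round(3))
E
```

```text
time: 6.35
eef_pos: [484.0, 291.4, 166.1]
orientation: [-2.072, -2.36, -0.001]
contact_force: [-0.1, -0.1, -0.9]
grip_width: 58.7
finger_force: 64.4
[0.52  0.384 1.795 0.002 0.963 0.389] [484.  291.4 166.1]
[[-0.129, 0.992, -0.0], [0.992, 0.129, 0.001], [0.001, -0.0, -1.0]]
[-0.578 -0.014 -0.033]
```

```bash
python3 -m handwheel '{"dp":[[-0.04,-0.001,-0.01],[-0.1,-0.002,-0.02],[-0.165,-0.004,-0.03],[-0.23,-0.006,-0.03],[-0.295,-0.008,-0.03],[-0.36,-0.01,-0.03],[-0.425,-0.012,-0.03],[-0.49,-0.014,-0.03],[-0.54,-0.014,-0.03],[-0.57,-0.014,-0.03]],"rot":[[0,0,0],[0,0.1,0],[0,0.22,0],[0,0.35,0],[0,0.48,0],[0,0.6,0],[0,0.72,0],[0,0.84,0],[0,0.96,0],[0,1,0]]}'; python3 -m handwheel '{"dp":[[0,0,0],[0,0,0],[0,0,0],[0,0,0],[0,0,0],[0,0,0],[0,0,0],[0,0,0],[0,0,0],[0,0,0]],"rot":[[0,0,0],[0,0,0],[0,0,0],[0,0,0],[0,0,0],[0,0,0],[0,0,0],[0,0,0],[0,0,0],[0,0,0]]}'
python3 - <<'E'
from h import *
s=sense();im=snap('wrist','w5.png');b=snap('side','b3.png');a=snap('scene','a3.png');print(s['q'].round(3),s['eef_pos'].round(1))
R=Rt.from_rotvec(s['orientation']).as_matrix();print(R.round(3).tolist())
c=s['eef_pos']-26*R[:,2];print(c);p=[int(v) for v in proj('a3.png',c)];q=[int(v) for v in proj('b3.png',c)];print(p,q)
cut=lambda i,p:cv2.resize(i[max(0,p[1]-60):][:120,max(0,p[0]-60):][:,:120],(400,400),interpolation=2)
print(max(0,p[0]-60),max(0,p[1]-60),max(0,q[0]-60),max(0,q[1]-60))
cv2.imwrite('pics/e.png',np.hstack([cut(a,p),cut(b,q)]))
E
```

```text
time: 7.35
eef_pos: [530.0, -134.6, 186.1]
orientation: [-1.626, -1.851, -0.671]
contact_force: [0.8, 0.6, -2.0]
grip_width: 58.9
finger_force: 64.5
time: 8.35
eef_pos: [530.6, -131.0, 187.6]
orientation: [-1.625, -1.857, -0.673]
contact_force: [0.0, -0.6, -0.5]
grip_width: 58.8
finger_force: 64.6
[-0.589  0.616  1.597  0.56   1.522 -0.925] [ 530.6 -131.   187.6]
[[-0.094, 0.991, -0.094], [0.701, 0.133, 0.701], [0.707, -0.0, -0.707]]
[ 533.01553573 -149.17645235  205.96188788]
[230, 219] [273, 105]
170 159 213 45
```

View pics/e.png

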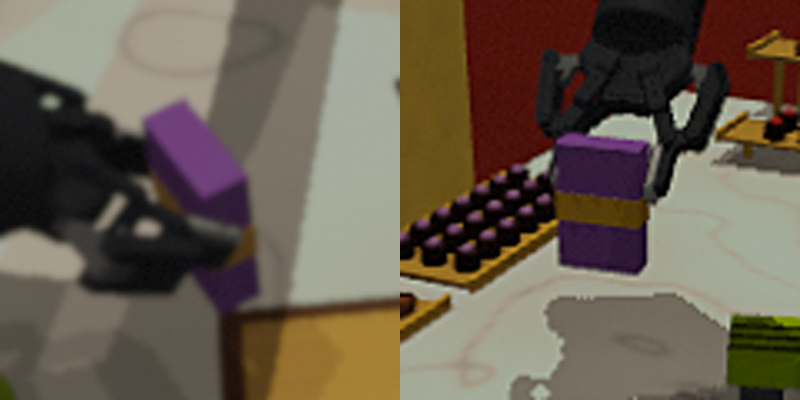

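View pics/w5.png

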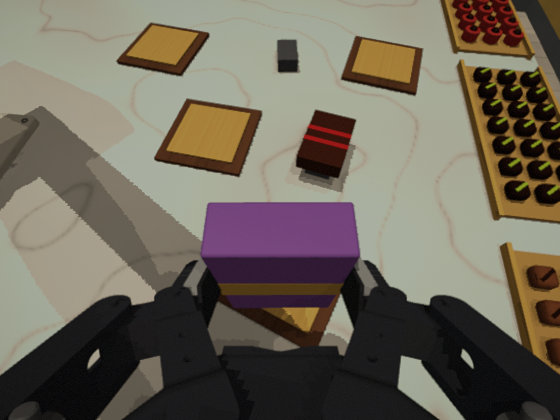

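The purple carton is held upright. In the wrist view its top end has corners (208,204), (352,204), (358,256), (203,256). I'll measure its actual pose.

Run:
```python
from h import *
p=np.load('pics/w5.png.npz')
O=np.array([[-30,12,45],[30,12,45],[30,-12,45],[-30,-12,45]],float)
U=np.array([(208,204),(352,204),(358,256),(203,256)],float)
s=sense();R=Rt.from_rotvec(s['orientation']).as_matrix()
# refine about gripper frame: unknown along-tool offset a, tool-x offset b, y offset c, pitch
from scipy.optimize import least_squares
def pts(x):
    M=R@Rt.from_euler('y',x[3]).as_matrix()
    ax=R@Rt.from_rotvec([0,-np.pi/4+x[3],0]).as_matrix() # cols: x->horizontal fwd?, y right, z down
    c=s['eef_pos']+R@[x[1],x[2],-x[0]]
    return c,ax
c,ax=pts([26,0,0,0]);print(ax.round(3).tolist())
def res(x):
    c,ax=pts(x); return np.concatenate([proj('w5.png',c+ax@[o[1],o[0],-o[2]])-u for o,u in zip(O,U)])
o=least_squares(res,[26,0,0,0],x_scale=[10,10,10,.1]);print('along,x,y,pitch deg',o.x[:3].round(1),np.degrees(o.x[3]),o.fun.round(1))
c,ax=pts(o.x);print('centre',c.round(1),'stand offset world',np.array([530,-91,57])-c)
c2=s['eef_pos']+R@[0,0,-26]
for u,v,f,X in((170+182/3.333,159+100/3.333,'a3.png',0),(170+145/3.333,159+118/3.333,'a3.png',0)): print(u,v)
U2=[(213+(557-400)/3.333,45+145/3.333),(213+(648-400)/3.333,45+153/3.333),(213+(640-400)/3.333,45+272/3.333),(213+(558-400)/3.333,45+262/3.333)]
print('side front face:',[ (np.array(u)-proj('b3.png',c+ax@[12,y,-z])).round(1).tolist() for u,(y,z) in zip(U2,[(30,45),(-30,45),(-30,-45),(30,-45)])])
```

```text
[[-0.133, 0.991, -0.0], [0.991, 0.133, 0.0], [0.0, -0.0, -1.0]]
along,x,y,pitch deg [21.7 -5.8 -0.8] -1.8227812283053793 [ 1.5 -0.4 -1.  -0.5  0.5  0.4 -1.   0.5]
centre [ 532.3 -150.4  198.8] stand offset world [  -2.34446099   59.35290296 -141.8398996 ]
224.6054605460546 189.00300030003
213.5043504350435 194.40354035403539
side front face: [[1.2, -1.6], [3.2, -1.8], [0.6, -3.3], [0.0, -3.2]]
```

```bash
python3 -m handwheel '{"dp":[[0.03,0.004,0.03],[0.055,0.0075,0.055],[0.055,0.0075,0.055],[0.03,0.0075,0.08],[0.005,0.0075,0.105],[-0.02,0.0075,0.13],[-0.04,0.0075,0.15],[-0.057,0.0075,0.167],[-0.065,0.0075,0.176],[-0.069,0.0075,0.18]],"rot":[[0,0,0],[0,0,0],[0,0,0],[0,0,0],[0,0,0],[0,0,0],[0,0,0],[0,0,0],[0,0,0],[0,0,0]]}';  python3 -m handwheel '{"dp":[[0,0,0],[0,0,0],[0,0,0],[0,0,0],[-0.001,0,0.001],[-0.002,0,0.002],[-0.003,0,0.003],[-0.004,0,0.004],[-0.005,0,0.005],[-0.005,0,0.005]],"rot":[[0,0,0],[0,0,0],[0,0,0],[0,0,0],[0,0,0],[0,0,0],[0,0,0],[0,0,0],[0,0,0],[0,0,0]]}'
python3 - <<'E'
from h import *
b=snap('side','b4.png');a=snap('scene','a4.png')
cv2.imwrite('pics/f.png',np.hstack([cv2.resize(a[190:310,210:330],(400,400),interpolation=2),cv2.resize(b[110:230,200:320],(400,400),interpolation=2)]))
E
```

```text
time: 9.5
eef_pos: [528.3, -71.9, 54.9]
orientation: [-1.624, -1.856, -0.673]
contact_force: [-0.2, 0.8, -1.7]
grip_width: 58.6
finger_force: 64.6
time: 10.5
eef_pos: [528.2, -71.8, 50.0]
orientation: [-1.625, -1.856, -0.673]
contact_force: [-0.7, -0.3, -0.6]
grip_width: 58.5
finger_force: 64.6
```

View pics/f.png

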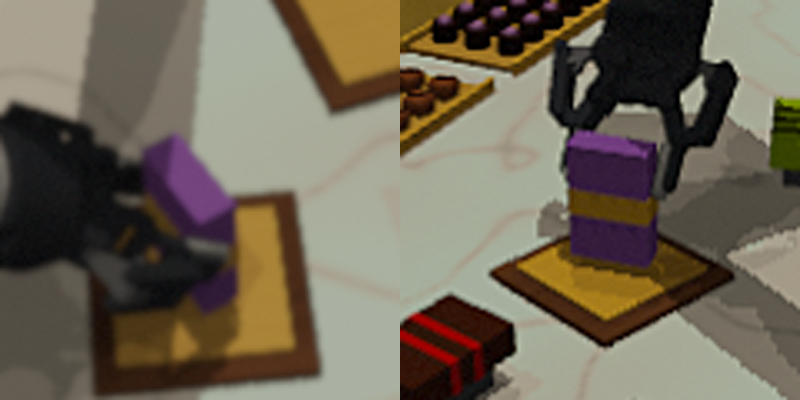

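The carton is over the brass plate and close to the centre. Before lowering I'll check the offset from the side view, using the front face's bottom edge and the plate corners.

Run:
```python
from h import *
g=lambda x,y:(200+(x-400)/3.333,110+y/3.333)
for n,uv in(('L',(515,268)),('R',(710,270)),('B',(608,320))): print(n,at('b4.png',g(*uv),12).round(0))
P=[g(515,268),g(710,270)];print('centre',(at('b4.png',P[0],12)+at('b4.png',P[1],12))/2)
for z in (12,16,20): print(z,[at('b4.png',g(*uv),z).round(0)[:2].tolist() for uv in((570,262),(655,267))],[at('b4.png',g(*uv),z+90).round(0)[:2].tolist() for uv in((568,148),(656,155))])
s=lambda x,y:(210+x/3.333,190+y/3.333)
for z in (12,16,20): print('scene top',z,[at('a4.png',s(*uv),z+90).round(0)[:2].tolist() for uv in((145,155),(182,133),(235,200),(198,224))],'bottom',at('a4.png',s(200,313),z).round(0))
```

```text
L [593. -55.  12.]
R [ 463. -115.   12.]
B [499. -25.  12.]
centre [528.25152493 -84.96726264  12.        ]
12 [[561.0, -80.0], [501.0, -101.0]] [[562.0, -87.0], [502.0, -104.0]]
16 [[558.0, -74.0], [498.0, -95.0]] [[558.0, -80.0], [498.0, -97.0]]
20 [[554.0, -69.0], [496.0, -90.0]] [[554.0, -73.0], [495.0, -90.0]]
scene top 12 [[503.0, -103.0], [498.0, -78.0], [553.0, -72.0], [558.0, -96.0]] bottom [556. -97.  12.]
scene top 16 [[506.0, -104.0], [501.0, -80.0], [555.0, -73.0], [561.0, -97.0]] bottom [558. -98.  16.]
scene top 20 [[509.0, -105.0], [504.0, -81.0], [558.0, -74.0], [564.0, -98.0]] bottom [561. -99.  20.]
```

Centre agrees within a few mm. Lowering gently.

```bash
python3 -m handwheel '{"dp":[[0.001,0,0.003],[0.001,0,0.003],[0,0,0.004],[0,0,0.004],[-0.001,0,0.005],[-0.001,0,0.005],[-0.001,0,0.005],[-0.001,0,0.005],[-0.001,0,0.005],[-0.001,0,0.005]],"rot":[[0,0,0],[0,0,0],[0,0,0],[0,0,0],[0,0,0],[0,0,0],[0,0,0],[0,0,0],[0,0,0],[0,0,0]]}'
```

```text
time: 11.6
eef_pos: [528.1, -69.7, 47.1]
orientation: [-1.625, -1.857, -0.673]
contact_force: [-1.3, 0.4, -1.2]
grip_width: 58.8
finger_force: 64.6
```

```bash
python3 -m handwheel '{"dp":[[-0.0005,0,0.0005],[-0.001,0,0.001],[-0.0015,0,0.0015],[-0.002,0,0.002],[-0.002,0,0.002],[-0.002,0,0.002],[-0.002,0,0.002],[-0.002,0,0.002],[-0.002,0,0.002],[-0.002,0,0.002]],"rot":[[0,0,0],[0,0,0],[0,0,0],[0,0,0],[0,0,0],[0,0,0],[0,0,0],[0,0,0],[0,0,0],[0,0,0]]}'
```

```text
time: 12.6
eef_pos: [528.1, -69.7, 45.0]
orientation: [-1.625, -1.857, -0.673]
contact_force: [0.2, -0.1, -2.0]
grip_width: 58.4
finger_force: 64.6
```

```bash
python3 -m handwheel '{"dp":[[-0.0005,0,0.0005],[-0.001,0,0.001],[-0.0015,0,0.0015],[-0.002,0,0.002],[-0.002,0,0.002],[-0.002,0,0.002],[-0.002,0,0.002],[-0.002,0,0.002],[-0.002,0,0.002],[-0.002,0,0.002]],"rot":[[0,0,0],[0,0,0],[0,0,0],[0,0,0],[0,0,0],[0,0,0],[0,0,0],[0,0,0],[0,0,0],[0,0,0]]}'
```

```text
time: 13.6
eef_pos: [528.1, -69.7, 42.8]
orientation: [-1.625, -1.857, -0.673]
contact_force: [0.2, 0.2, -0.1]
grip_width: 58.5
finger_force: 64.6
```

```bash
python3 -m handwheel '{"dp":[[-0.0005,0,0.0005],[-0.001,0,0.001],[-0.0015,0,0.0015],[-0.0015,0,0.0015],[-0.0015,0,0.0015],[-0.0015,0,0.0015],[-0.0015,0,0.0015],[-0.0015,0,0.0015],[-0.0015,0,0.0015],[-0.0015,0,0.0015]],"rot":[[0,0,0],[0,0,0],[0,0,0],[0,0,0],[0,0,0],[0,0,0],[0,0,0],[0,0,0],[0,0,0],[0,0,0]]}'
```

```text
time: 14.6
eef_pos: [528.1, -69.7, 41.2]
orientation: [-1.625, -1.857, -0.673]
contact_force: [-0.5, -0.0, -0.3]
grip_width: 58.5
finger_force: 64.6
```

```bash
python3 -m handwheel '{"dp":[[-0.0005,0,0.0005],[-0.001,0,0.001],[-0.0015,0,0.0015],[-0.0015,0,0.0015],[-0.0015,0,0.0015],[-0.0015,0,0.0015],[-0.0015,0,0.0015],[-0.0015,0,0.0015],[-0.0015,0,0.0015],[-0.0015,0,0.0015]],"rot":[[0,0,0],[0,0,0],[0,0,0],[0,0,0],[0,0,0],[0,0,0],[0,0,0],[0,0,0],[0,0,0],[0,0,0]]}'
python3 - <<'E'
from h import *
b=snap('side','b5.png');w=snap('wrist','w6.png')
cv2.imwrite('pics/g.png',np.hstack([cv2.resize(w[150:400,180:380],(320,400),interpolation=2),cv2.resize(b[140:210,225:305],(457,400),interpolation=2)]))
E
```

```text
time: 15.6
eef_pos: [528.1, -69.7, 40.1]
orientation: [-1.624, -1.857, -0.673]
contact_force: [-0.6, -0.7, 6.0]
grip_width: 58.5
finger_force: 65.1
```

View pics/g.png

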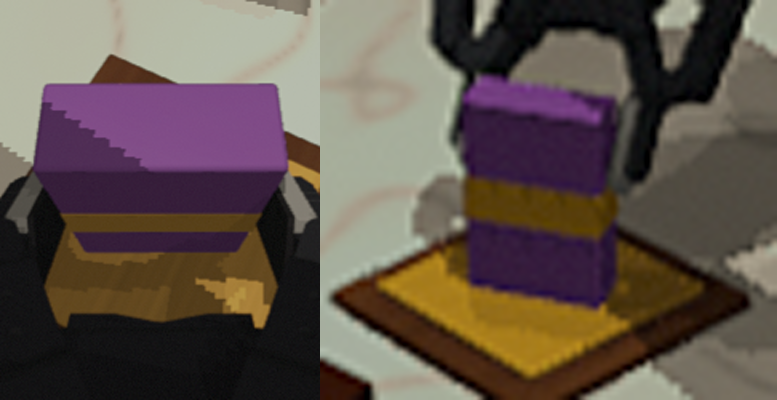

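The carton is standing on the plate, upright and near the centre, with 6 N of contact. Release, then back off along the tool axis.

```bash
python3 -m handwheel '{"dp":[[0,0,0],[0,0,0],[0,0,0],[0,0,0],[0,0,0],[0,0,0],[0,0,0],[0,0,0],[0,0,0],[0,0,0]],"rot":[[0,0,0],[0,0,0],[0,0,0],[0,0,0],[0,0,0],[0,0,0],[0,0,0],[0,0,0],[0,0,0],[0,0,0]]}' 1; python3 -m handwheel '{"dp":[[0,0,-0.01],[0,0,-0.025],[0,0,-0.04],[0,0,-0.06],[0,0,-0.08],[0,0,-0.1],[0,0,-0.12],[0,0,-0.14],[0,0,-0.16],[0,0,-0.18]],"rot":[[0,0,0],[0,0,0],[0,0,0],[0,0,0],[0,0,0],[0,0,0],[0,0,0],[0,0,0],[0,0,0],[0,0,0]]}'
python3 - <<'E'
from h import *
b=snap('side','b6.png');a=snap('scene','a6.png')
cv2.imwrite('pics/i.png',np.hstack([cv2.resize(a[180:320,100:400],(400,187)),cv2.resize(b[110:297,140:340],(400,374))[:187*2:2]]) if 0 else np.hstack([a[100:330,100:480],b[100:330,130:390]]))
E
```

```text
time: 16.7
eef_pos: [528.1, -69.7, 39.7]
orientation: [-1.625, -1.857, -0.673]
contact_force: [0.0, 0.3, -0.2]
grip_width: 85.5
finger_force: 0.0
time: 17.7
eef_pos: [540.8, -165.2, 136.0]
orientation: [-1.625, -1.857, -0.673]
contact_force: [-0.1, 0.1, 0.1]
grip_width: 85.3
finger_force: 0.0
```

View pics/i.png

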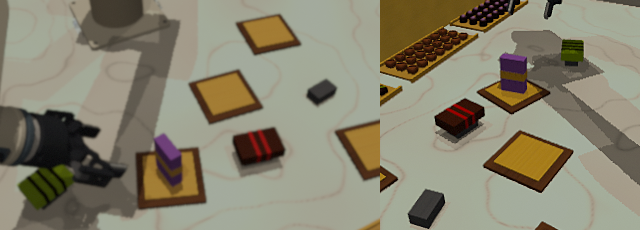

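The purple carton stands on the middle of the plate, released. The gripper is clear, and the green and brown cartons are where they were.

```bash
python3 -c "
from rig import *
print(hand_in())"
```

```text
the job is handed in; nothing more can be done
None
```

The purple carton stands upright on a short end in the middle of the brass plate on the rightmost stand, let go of, with the green and brown cartons left where they lay; I handed the job in at about 18 s, and no verdict came back.

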